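# Find the gel cassette with a true gap and flag it

## Robot

A 6-joint arm with a two-finger parallel gripper is mounted at the origin on a cart in front of the work surface, level with it; the furniture and walls round the work are solid. World frame = base frame: x ahead of the robot, y to its left, z up, the work surface at z = 0. Lengths are in mm, angles in rad, forces in N, time in s.
With the tool pointing down it reaches from about 325 to 875 mm from the base axis. Payload 4.4 kg.
Tool frame: the origin (TCP) lies midway between the tips of the shut fingers; the grasp point (between the pads) lies 19 mm behind it; z points along the fingers, y is the line along which they close (so a half turn about z gives the same grasp; the last joint's range is limited). The gripper opens to 85 mm and grips with 20 to 120 N. Pads are 22 mm wide; open, the fingers measure 114 mm over their backs; the gripper's body (76 mm by 85 mm) begins 54 mm behind the grasp point. The pads swing forward as they close: fully open they stand 13 mm farther back than shut.
Start: joints at [1.062, 0.207, 1.542, -0, 1.393, -0.15], TCP at [201.383, 538.584, 231.282] pointing down, gripper open.
Joint ranges: [-2.73, 2.73], [-0.86, 2.22], [0.23, 2.46], [-1.11, 4.25], [0.08, 2.63], [-2.82, 2.82]. Speed limits (rad/s): [2.79, 2.79, 3.14, 3.14, 3.14, 3.14].

## Interface

Orientations are given as a unit quaternion [x, y, z, w].
In Python, from cell import ctrl, set_gripper, inverse_kinematics, capture, calibration gives the robot as it stands. The module is installed in compiled form; this text tells all that it offers. Calls block until the motion is done:
- ctrl.reach(position, orientation): joint-space move of the TCP to a pose.
- ctrl.move_straight(position, rotation=None, rate=150, until_force=None): straight line of the TCP; rotation=None keeps the orientation; rate is the mean speed in mm/s. With until_force (N) it stops when the force on the tool has changed by that much, and returns True; else False.
- ctrl.move_joints(angles): joint-space move.
- set_gripper(opening, force=None): finger opening in mm; force is the grip in N (None keeps the last); returns when the fingers have stopped.
- ctrl.hold(seconds).
- inverse_kinematics(position, orientation): joint angles nearest the present ones, or None.
- capture(name): name is "scene" or "side" or "wrist"; returns the picture (384x512x3 uint8, red, green, blue); there is no depth.
- calibration(name): a dict with "K" (3x3 intrinsics, pixels), "xyz" and "orientation" of the camera in the world; the wrist camera has in their place "tool_from_camera" (4x4, takes a point from camera to tool coordinates, whose origin is the TCP and whose axes are the flange's). Camera axes: x right, y up, looking along -z (the intrinsics and any distortion apply to the point x, -y, -z); pixel columns grow to the right and rows downward; lengths in mm; the calibration is good to about 2 mm. A picture is of the moment at which its call begins: read the wrist's pose just before it. calibration takes no time and is no camera call.
A pose or a line that the arm cannot do raises ctrl.IKError and nothing moves.
- ctrl.hand_in(): hands the job in; it is judged then, once.
Readings, each from a call of its own:
- ctrl.current_t(): time.
- ctrl.current_q(): joint angles.
- ctrl.current_dq(): joint speeds.
- ctrl.current_tau(): joint torques, N m.
- ctrl.current_tool_pos(): TCP position.
- ctrl.current_tool_rot(): TCP orientation.
- ctrl.current_contact_force(): force on the tool from outside, world axes, zero at the start.
- ctrl.current_moment(): the same for the moment, N m.
- ctrl.current_opening(): finger opening in mm.
- ctrl.current_grip_force(): force on a finger pad.
Only numpy, scipy, OpenCV 4.12 (cv2) and the standard library are available. Lean on these libraries where they do the work, as an engineer would, in place of code of your own. Each camera call takes 0.05 s, during which the arm holds its last target. There are 200 camera calls.

## Task

Two gel cassettes lean side by side in the rack; one has a true gap, the other is too narrow inside, and they look alike. Take the green-handled feeler gauge from its stand, find out which cassette lets the blade slide in all the way until its black collar sits on the mouth, and leave the gauge in that cassette. Then push the orange flag on the rack to the side of that cassette until it clicks into place, without disturbing the other things on the bench.

Things in the scene. Friction and masses are not known exactly. Their poses are not given: they have to be found in the camera images.
- gauge_handle (a point): Centre of the gauge's green handle, 14 mm (x) by 26 mm (y), 45 mm long (z, from blade to handle end). Below it, at 22.5 to 27.5 mm, a black collar 26 x 36 mm; then a steel blade 5 mm (x) by 30 mm (y), 45 mm long. Symmetrical, about 90 g. At the start it stands upright and loose in the stand: lift it straight out.
- gauge_tip (a point): Middle of the end of the gauge's blade, 72.5 mm below the handle's centre; axes as the gauge's.
- stand: Grey block 50 x 64 mm, 52 mm high, on a black foot 70 x 85 mm, fixed; a slot from above holds the gauge's blade loosely and the collar rests on the top. Origin under its centre; the gauge's blade lies in its y-z plane.
- rack: Fixed casting rack, pale metal base 250 mm (x) by 230 mm (y), 12 mm high. Origin on the bench, 10 mm behind the base's centre; x points away from the robot, y left, z up. Two white cassettes with blue edges and dark clips, 84 mm wide, 80 mm tall, lean in it side by side at y = +50 and -50 mm, tops tipped 25 degrees toward the robot (-x).
- gap_left (a point): Centre of the mouth of the left (+y) cassette's gap, 105 mm above the bench; z points straight out of the gap (25 degrees from vertical, up and toward the robot), x across it, y along it. 44 mm long (y); 16 mm wide (x) at the mouth, 8 mm from 10 mm depth on. The good one stays so: the blade goes in 45 mm, to the collar. The bad one narrows to 2 mm at 24 mm depth.
- gap_right (a point): The same for the right (-y) cassette. Either of the two may be the good one.
- flag_grip (a point): Centre of the free part of the orange flag's upright stem, 42 mm above the bench; the stem is 14 x 14 mm and stands free from 27 to 57 mm. The flag is loose in a captive track along the rack's y, 110 mm in front of the rack's origin. It clicks into three notches: y = 0 (start), +20 mm (left), -20 mm (right); stops at +-23 mm. A light spring detent (a few N) holds it in each.
- beaker: Loose plastic beaker, 64 mm wide, 78 mm high, a bystander; origin under its centre.
- vial: Loose vial with a blue cap, 23 mm wide, 48 mm high, a bystander; origin under its centre.
- marker: Loose blue marker pen lying along its y, 117 mm long, 14 mm thick, a bystander.
- block: Loose wax block 30 x 46 x 22 mm, a bystander; origin under its centre.
- white_bottle: Loose white bottle with a red cap, 49 mm wide, 110 mm high, a bystander; origin under its centre.
- timer: Loose bench timer 58 x 66 x 18 mm, a bystander; origin under its centre.
Things that resemble listed ones, but are neither listed nor needed, are in the scene too. Of the things like the part that bears gauge_handle, leave any that is yellow; of the rest the smaller one is meant. Leave any purple look-alike of the part that bears flag_grip alone.

How it is judged (in metres and radians):
On the way:
1. the blade is fully in one cassette's gap, before the flag is pushed (((z of gauge_tip in the frame of gap_left between -0.055 and -0.038 m and x of gauge_tip in the frame of gap_left between -0.009 and 0.009 m and y of gauge_tip in the frame of gap_left between -0.013 and 0.013 m) or (z of gauge_tip in the frame of gap_right between -0.055 and -0.038 m and x of gauge_tip in the frame of gap_right between -0.009 and 0.009 m and y of gauge_tip in the frame of gap_right between -0.013 and 0.013 m)) and y of flag_grip in the frame of rack between -0.009 and 0.009 m), for 0.2 s.
At the end, for the whole second after the job is handed in: The gauge is left in the gap of the cassette that takes it, its blade at least 38 mm deep (fully home is 45 mm), and the orange flag stands in the notch on that cassette's side (at least 16 mm from the middle) (((z of gauge_tip in the frame of gap_left between -0.055 and -0.038 m and x of gauge_tip in the frame of gap_left between -0.009 and 0.009 m and y of gauge_tip in the frame of gap_left between -0.013 and 0.013 m and y of flag_grip in the frame of rack above 0.016 m) or (z of gauge_tip in the frame of gap_right between -0.055 and -0.038 m and x of gauge_tip in the frame of gap_right between -0.009 and 0.009 m and y of gauge_tip in the frame of gap_right between -0.013 and 0.013 m and y of flag_grip in the frame of rack below -0.016 m))); the robot touches nothing.
It fails at once if the beaker, vial, marker, wax block, white bottle or timer is pushed more than 40 mm (distance of any of beaker, vial, marker, block, white_bottle, timer from where it was at the start of the episode above 0.04 m).
It fails at once if the beaker, vial or white bottle is knocked over (angle between any of beaker, vial, white_bottle's own z axis and vertical above 0.6 rad).
It also fails if it takes over 61 s, if anything falls off the work surface, if the arm or the gripper's body presses on something with over 40 N, if the wrist force passes 120 N, or if a joint passes its speed limit or range.

## Working session

There is one attempt and no reset: what is moved stays moved. The work goes in short steps, each a Python script; the robot and the scene stay as the last script left them, time stands still between calls to the robot, and variables do not carry over. Pictures are saved under pics/ and viewed, at most 10 in all, crops included, and the job is handed in when it is done.

```bash
mkdir -p pics; cat > h.py <<'E'
import numpy as np, cv2
from scipy.spatial.transform import Rotation as R
from cell import ctrl,set_gripper,inverse_kinematics,capture,calibration
def cam(name):
    c=calibration(name); K=np.array(c["K"])
    if name=="wrist":
        T=np.array(c["tool_from_camera"]); Rt=R.from_quat(ctrl.current_tool_rot()).as_matrix(); p=np.array(ctrl.current_tool_pos())
        return K,Rt@T[:3,:3],p+Rt@T[:3,3],c
    return K,R.from_quat(c["orientation"]).as_matrix(),np.array(c["xyz"]),c
def ray(C,uv):
    K,Rm,p,c=C
    d=c.get("distortion",c.get("dist",None))
    n=cv2.undistortPoints(np.array([[uv]],float),K,None if d is None else np.array(d,float))[0,0]
    v=Rm@np.array([n[0],-n[1],-1]); return p,v/np.linalg.norm(v)
def onz(C,uv,z):
    p,v=ray(C,uv); return p+v*(z-p[2])/v[2]
def tri(C1,u1,C2,u2):
    p,v=ray(C1,u1);q,w=ray(C2,u2)
    s=np.linalg.lstsq(np.c_[v,-w],q-p,rcond=None)[0]
    a=p+v*s[0];b=q+w*s[1]; return (a+b)/2,np.linalg.norm(a-b)
def proj(C,P):
    K,Rm,p,c=C; x=Rm.T@(np.array(P,float)-p); 
    d=c.get("distortion",c.get("dist",None))
    return cv2.projectPoints(np.array([[x[0],-x[1],-x[2]]]),np.zeros(3),np.zeros(3),K,None if d is None else np.array(d,float))[0][0,0]
def save(im,fn): cv2.imwrite("pics/"+fn,im[:,:,::-1])
E
python3 - <<'E'
from h import *
for n in("scene","side"):
    save(cv2.resize(capture(n),(800,600)),n+"1.png")
    print({k:np.round(np.array(v),3).tolist() for k,v in calibration(n).items()})
print({k:np.round(np.array(v),3).tolist() for k,v in calibration("wrist").items()})
print(ctrl.current_t(),ctrl.current_tool_rot())
E
```

```text
{'K': [[360.565, 0.0, 253.112], [0.0, 360.565, 194.049], [0.0, 0.0, 1.0]], 'xyz': [-194.042, 420.995, 748.246], 'orientation': [-0.211, 0.384, 0.781, -0.446]}
{'K': [[356.327, 0.0, 254.453], [0.0, 356.327, 186.093], [0.0, 0.0, 1.0]], 'xyz': [202.921, -953.493, 772.773], 'orientation': [0.453, -0.075, -0.147, 0.876]}
{'K': [[264.713, 0.0, 256.369], [0.0, 264.713, 194.332], [0.0, 0.0, 1.0]], 'tool_from_camera': [[-0.0, 0.947, 0.32, 81.624], [1.0, 0.0, -0.001, -0.486], [-0.001, 0.32, -0.947, -142.741], [0.0, 0.0, 0.0, 1.0]]}
0.1 [ 1.77966433e-01  9.84035976e-01 -1.01374717e-03 -3.44121717e-04]
```

View pics/scene1.png

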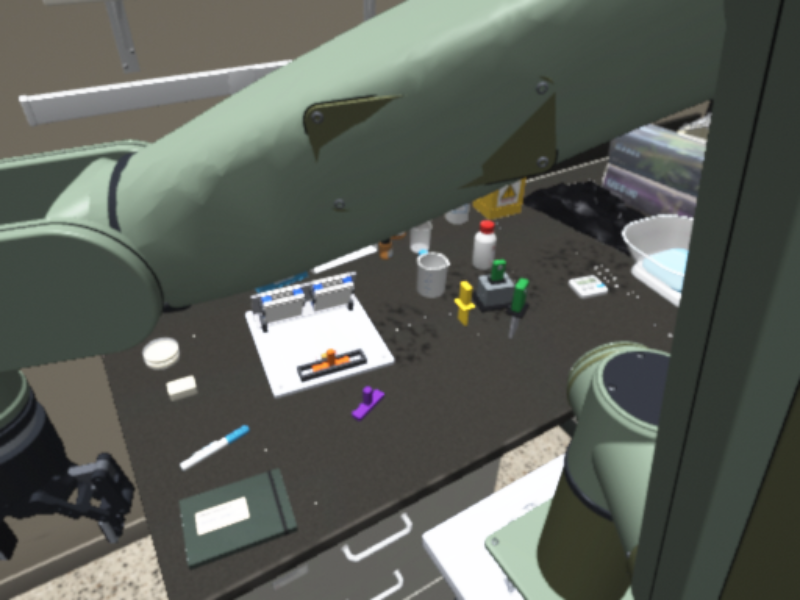

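View pics/side1.png

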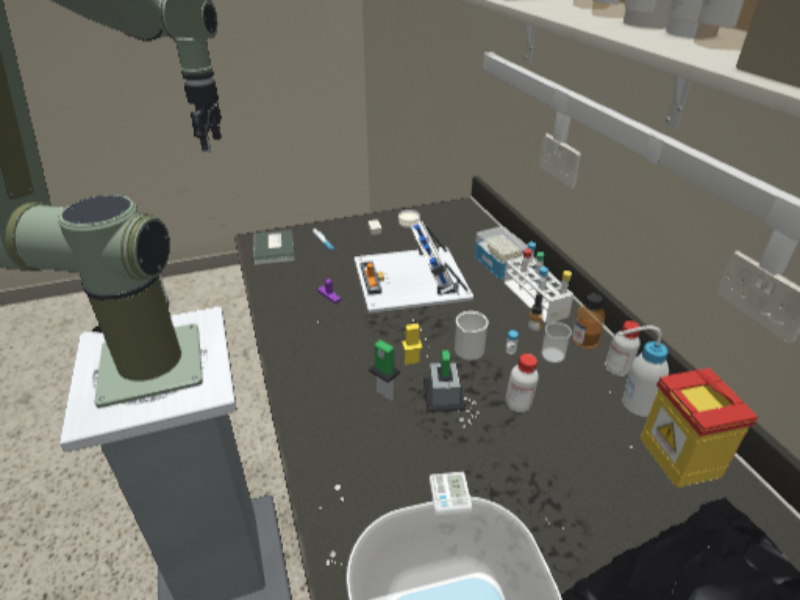

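Scene view (800x600): the rack base has its corners near (275,388) and (392,358), with the orange flag at (331,357) and a purple look-alike at (368,400). The gauge candidates are green in the stand (497,270), green free-standing (520,295) and yellow (466,303). The green one in the stand is smaller, so it fits the description. In the side view they are at (445,365), (385,355) and (412,345).

```bash
python3 - <<'E'
from h import *
A,B=cam("scene"),cam("side"); s=.64
def T(n,a,b): print(n,*[np.round(x,1) for x in tri(A,np.array(a)*s,B,np.array(b)*s)])
T("green stand handle",(497,270),(445,364)); T("green other",(520,294),(384,356)); T("yellow",(465,302),(412,343))
T("flag",(331,357),(370,270)); T("purple",(368,400),(327,290))
for u in[(247,325),(275,390),(392,359)]: print("rack sc",onz(A,np.array(u)*s,12).round(1))
for u in[(370,308),(471,297),(356,257),(440,249)]: print("rack si",onz(B,np.array(u)*s,12).round(1))
for n,u,z in[("beaker",(471,352),5),("bottle",(521,405),5),("vial",(512,349),5),("timer",(450,491),18),("stand foot",(445,405),5)]: print(n,onz(B,np.array(u)*s,z).round(0))
im=capture("side"); sv=cv2.resize(im[200:270,225:325],(800,560),interpolation=cv2.INTER_CUBIC)
save(sv,"crop.png")
for n,C in(("scene",A),("side",B)):
    im=capture(n);h=cv2.cvtColor(im,cv2.COLOR_RGB2HSV)
    for nm,lo,hi in(("green",(50,130,40),(75,255,255)),("orange",(5,180,120),(15,255,255))):
        m=cv2.inRange(h,lo,hi);k,l,st,ce=cv2.connectedComponentsWithStats(m)
        print(n,nm,[(st[i].tolist(),ce[i].round(1).tolist()) for i in range(1,k) if st[i,4]>15])
E
```

```text
green stand handle [ 527.9 -272.    76.8] 1.0
green other [ 421.5 -237.9   97.5] 1.8
yellow [ 500.7 -170.4   50.8] 1.8
flag [503.6 128.5  37.8] 1.5
purple [393.3 111.8  17. ] 1.2
rack sc [696.5 223.1  12. ]
rack sc [501.3 240.1  12. ]
rack sc [465.5  21.2  12. ]
rack si [469.8  17.1  12. ]
rack si [703.5 -19.6  12. ]
rack si [498.4 237.9  12. ]
rack si [718.4 203.3  12. ]
beaker [ 626. -187.    5.]
bottle [ 650. -350.    5.]
vial [ 710. -206.    5.]
timer [ 449. -483.   18.]
stand foot [ 518. -304.    5.]
scene green [([315, 166, 9, 14, 77], [318.2, 172.2]), ([327, 178, 11, 22, 136], [332.1, 188.3])]
scene orange [([200, 225, 14, 11, 43], [208.1, 230.6]), ([213, 228, 10, 5, 24], [216.8, 230.0])]
side green [([240, 218, 12, 21, 186], [245.8, 228.5]), ([282, 225, 6, 16, 73], [284.9, 232.5])]
side orange [([234, 172, 7, 11, 36], [236.9, 176.9])]
```

View pics/crop.png

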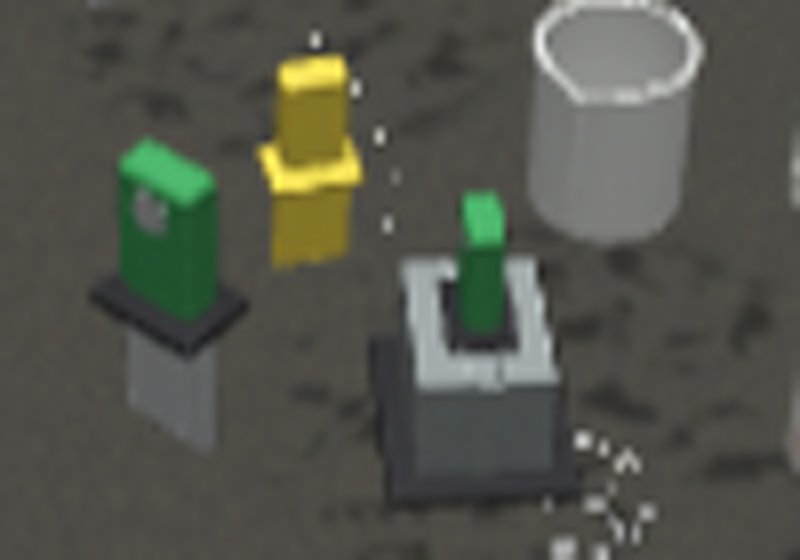

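The crop confirms the choice: the small green handle with its collar on the grey stand is the gauge. The larger green one stands free, and the yellow one is to be left alone. Next I look at the rack and then the stand from close by.

```bash
cat >> h.py <<'E'
import pickle
def down(yaw): # tool pointing down, tool y at world angle yaw
    y=np.array([np.cos(yaw),np.sin(yaw),0]); z=np.array([0,0,-1.]); return R.from_matrix(np.c_[np.cross(y,z),y,z]).as_quat()
E
python3 - <<'E'
from h import *
B=cam("side"); c=[onz(B,(225+x/8,200+y/8),52) for x,y in((405,265),(535,262),(558,380),(415,385))]
c=np.array(c); print(c.round(1)); e=c[0]-c[3]+c[1]-c[2]; yaw=np.arctan2(e[1],e[0])-np.pi/2; print("stand yaw",yaw)
ctrl.reach([530,118,260],[0,1,0,0]); C1=cam("wrist"); im1=capture("wrist"); save(im1,"w1.png")
best=min((np.linalg.norm(np.array(q)-ctrl.current_q()),a) for a in(yaw,yaw+np.pi,yaw-np.pi) if (q:=inverse_kinematics([528,-272,215],down(a))) is not None)[1]
ctrl.reach([528,-272,215],down(best)); C2=cam("wrist"); im2=capture("wrist"); save(im2,"w2.png")
save(np.vstack([im1,im2])[::1],"w12.png")
pickle.dump((C1,C2),open("c.pkl","wb")); print(best,ctrl.current_q(),ctrl.current_t())
E
```

```text
[[ 513.2 -239.9   52. ]
 [ 559.  -254.2   52. ]
 [ 542.1 -312.3   52. ]
 [ 493.7 -298.1   52. ]]
stand yaw -0.30399772588742247
-0.30399772588742247 [-6.19403507e-01  2.58976482e-01  1.51156530e+00  4.27309245e-04
  1.37091672e+00 -3.17674716e-01] 3.7417
```

View pics/w1.png

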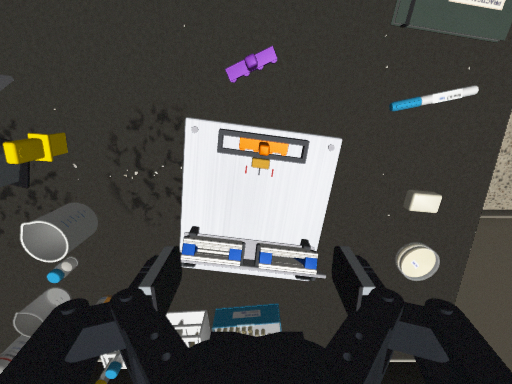

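View pics/w2.png

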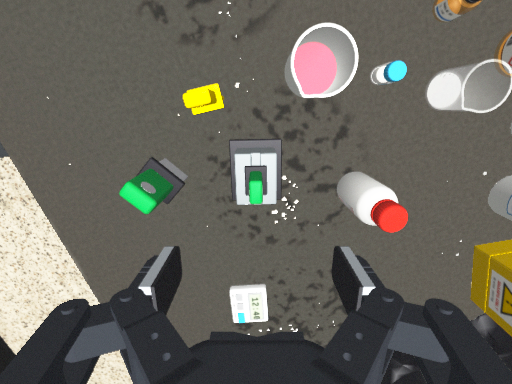

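w1 shows the rack base with front corners at about (187,119) and (341,138), the orange flag at (264,148), and the cassettes' mouths near (213,245) and (288,258). w2 shows the green handle in its stand at (256,187), square with the tool. I'll measure both and enlarge the rack.

```bash
python3 - <<'E'
from h import *
C1,C2=pickle.load(open("c.pkl","rb"))
w1=cv2.imread("pics/w1.png")[:,:,::-1];w2=cv2.imread("pics/w2.png")[:,:,::-1]
h=cv2.cvtColor(w2,cv2.COLOR_RGB2HSV);m=cv2.inRange(h,(50,100,40),(75,255,255));m[:, :220]=0
top=cv2.inRange(w2,(0,140,0),(90,255,140));top[:,:220]=0
for n,k in(("green",m),("top",top)):
    cs=max(cv2.findContours(k,0,2)[0],key=cv2.contourArea); r=cv2.minAreaRect(cs); print(n,r,cv2.boundingRect(cs)); 
    print([onz(C2,p,102).round(1).tolist() for p in cv2.boxPoints(r)],onz(C2,r[0],102).round(1))
# stand top: light grey
for u in((237,152),(275,152),(235,205),(277,205)): print("standtop",onz(C2,u,52).round(1))
# rack base front edge
g=cv2.cvtColor(w1,cv2.COLOR_RGB2GRAY)
white=cv2.inRange(g,150,255); white[:110]=0;white[:,:175]=0;white[:,350:]=0;white[225:]=0
cs=max(cv2.findContours(white,0,2)[0],key=cv2.contourArea); pts=cs[:,0].astype(float)
hull=cv2.convexHull(cs); ap=cv2.approxPolyDP(hull,6,True)[:,0]; print(ap.tolist()); 
for a in ap: print(a,onz(C1,a,12).round(1))
h=cv2.cvtColor(w1,cv2.COLOR_RGB2HSV)
o=cv2.inRange(h,(5,150,100),(18,255,255));cs=[c for c in cv2.findContours(o,0,2)[0] if cv2.contourArea(c)>20]; print("orange",[cv2.minAreaRect(c) for c in cs])
b=cv2.inRange(h,(105,150,80),(125,255,255));cs=[c for c in cv2.findContours(b,0,2)[0] if cv2.contourArea(c)>20]; print("blue",[(cv2.boundingRect(c)) for c in cs])
save(cv2.resize(np.ascontiguousarray(w1[110:290,175:350]),(778,800*600//600)[:1]+(600,),interpolation=cv2.INTER_CUBIC),"w1c.png")
E
```

```text
green ((255.5, 187.0), (32.0, 13.0), 90.0) (249, 171, 14, 33)
[[528.2, -249.9, 102.0], [540.5, -253.7, 102.0], [530.6, -286.1, 102.0], [517.8, -282.1, 102.0]] [ 529.4 -267.6  102. ]
top ((255.5, 191.5), (23.0, 13.0), 90.0) (249, 180, 14, 24)
[[525.3, -258.7, 102.0], [537.8, -262.6, 102.0], [530.6, -286.1, 102.0], [517.8, -282.1, 102.0]] [ 527.9 -272.2  102. ]
standtop [ 516.8 -235.4   52. ]
standtop [ 558.8 -248.5   52. ]
standtop [ 493.5 -296.9   52. ]
standtop [ 543.  -312.3   52. ]
[[186, 118], [341, 139], [322, 224], [181, 224]]
[186 118] [465.6  18.5  12. ]
[341 139] [494.8 241.6  12. ]
[322 224] [630.6 224.8  12. ]
[181 224] [630.6  -3.5  12. ]
orange [((262.8034973144531, 147.4738006591797), (48.10759353637695, 14.868417739868164), 7.594643592834473)]
blue [(304, 257, 13, 12), (259, 252, 13, 12), (229, 249, 13, 12), (182, 244, 15, 11)]
```

View pics/w1c.png

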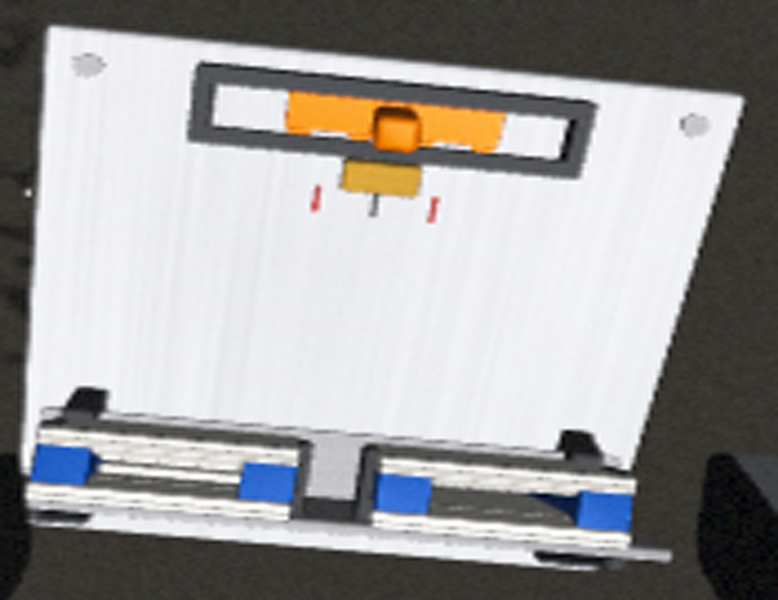

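```bash
python3 - <<'E'
from h import *
C1,C2=pickle.load(open("c.pkl","rb"))
gr=onz(C1,(212.3,252.8),105); gl=onz(C1,(288.1,260.3),105); print(gr.round(1),gl.round(1),np.linalg.norm(gl-gr),"yaw",np.arctan2(*(gl-gr)[[1,0]])-np.pi/2)
f=onz(C1,(175+398*.225,110+132*.3),57); print("flag top",f.round(1))
f0=onz(C1,(175+397*.225,110+120*.3),20)
yaw=-.135; x=np.array([np.cos(yaw),np.sin(yaw),0]);y=np.array([-np.sin(yaw),np.cos(yaw),0])
m=(gr+gl)/2; print("flag in mid-gap axes",(f-m)@x,(f-m)@y)
o=np.array([480.2,130,12])+135*x; print("rack o",o, "gaps",(gr-o)@x,(gr-o)@y,(gl-o)@x,(gl-o)@y,"flag",(f-o)@x,(f-o)@y)
# grasp
p=np.array([528,-272,0])
q=down(-.304)
set_gripper(50)
ctrl.move_straight([528,-272,110],q,rate=200)
ctrl.move_straight([528,-272,64],q,rate=100,until_force=12)
print(ctrl.current_tool_pos(),ctrl.current_contact_force())
set_gripper(0,60); print("open",ctrl.current_opening(),ctrl.current_grip_force())
print(ctrl.current_contact_force())
t=ctrl.current_tool_pos()
ctrl.move_straight([t[0],t[1],150],None,rate=100); print(ctrl.current_contact_force(),ctrl.current_opening())
ctrl.move_straight([t[0],t[1],230],None,rate=200); C=cam("wrist"); im=capture("wrist"); save(im,"w3.png"); pickle.dump(C,open("c3.pkl","wb"))
save(cv2.resize(capture("side"),(800,600)),"s3.png")
print(ctrl.current_t())
E
```

```text
[627.7  61.8 105. ] [638.7 159.5 105. ] 98.28812235369682 yaw -0.11301201127426319
flag top [503.1 129.   57. ]
flag in mid-gap axes -131.35125326576568 0.6405980912882394
rack o [613.97167971 111.83030801  12.        ] gaps 20.295234670197498 -47.68551260169672 18.13425068291451 50.578850948992304 flag -112.13651058920975 2.087267264936017
[ 528.35185068 -272.22353954   64.37031528] [-0.98811116 -0.05140146  0.22431404]
open 13.284209703281013 58.635499477386475
[-0.97666342  0.06267855  3.07260847]
[-0.34924942  0.62690147 -0.64828405] 13.325602627552367
7.5417
```

The gauge is held (opening 13.3 mm). Now I go over the left gap, tilted, and look from close by.

```bash
cat >> h.py <<'E'
YAW=-.128; A25=np.radians(25); L=57.4
Xr=np.array([np.cos(YAW),np.sin(YAW),0]);Yr=np.array([-np.sin(YAW),np.cos(YAW),0]);Z=np.array([0,0,1.])
Zg=np.cos(A25)*Z-np.sin(A25)*Xr; Xg=np.cos(A25)*Xr+np.sin(A25)*Z
QG=R.from_matrix(np.c_[Yr,Xg,-Zg]).as_quat()
def tcp(tip): return np.array(tip)+L*Zg
def tipnow(): return np.array(ctrl.current_tool_pos())+L*R.from_quat(ctrl.current_tool_rot()).as_matrix()[:,2]
E
python3 - <<'E'
from h import *
mid=np.array([633.2,110.6,105]); gl=mid+50*Yr; gr=mid-50*Yr
for g in(gl,gr):
    for d in(40,-45): q=inverse_kinematics(tcp(g+d*Zg),QG); print(None if q is None else np.round(q,2))
ctrl.reach(tcp(gl+40*Zg),QG); C=cam("wrist"); im=capture("wrist"); save(im,"w4.png"); pickle.dump(C,open("c4.pkl","wb"))
print(tipnow(),[proj(C,p).round(1) for p in(gl,gr,tipnow(),gl+22*Yr,gl-22*Yr)],ctrl.current_t())
save(cv2.resize(np.ascontiguousarray(im[100:340,140:400]),(780,720)[:1]+(600,),interpolation=cv2.INTER_CUBIC),"w4c.png")
E
```

```text
[ 0.2   0.12  1.79 -0.19  0.82  0.43]
[ 0.18  0.28  1.77 -0.2   0.68  0.44]
[-0.01  0.03  1.88 -0.07  0.79  0.16]
[-0.02  0.21  1.86 -0.08  0.63  0.17]
[623.49595777 161.22306445 141.52684161] [array([255. , 194.4]), array([255.3, 282.3]), array([255.8, 211.3]), array([254.9, 171.9]), array([255.1, 215.6])] 9.225
```

View pics/w4.png

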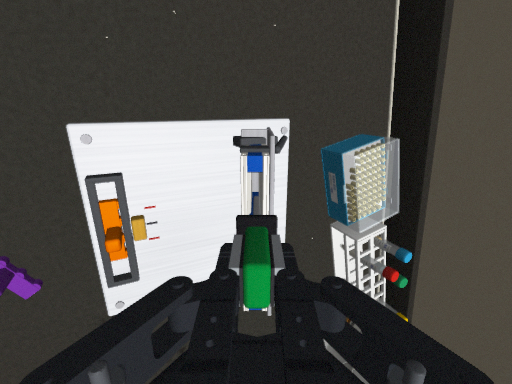

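The gap in w4 lies at column 255 with its far blue end at (255,162), exactly where predicted, so it is aligned. I insert with a force guard.

```bash
python3 - <<'E'
from h import *
mid=np.array([633.2,110.6,105]); gl=mid+50*Yr
def rep(s):
    d=tipnow()-gl; print(s,"gap xyz",(d@Xg).round(1),(d@Yr).round(1),(d@Zg).round(1),"F",np.round(ctrl.current_contact_force(),1),"M",np.round(ctrl.current_moment(),2),round(ctrl.current_t(),2))
ctrl.move_straight(tcp(gl+5*Zg),QG,rate=80); rep("above")
r=ctrl.move_straight(tcp(gl-44*Zg),QG,rate=30,until_force=10); rep(r)
save(capture("wrist"),"w5.png")
E
```

```text
above gap xyz -0.6 -0.2 4.2 F [-0.1  0.1 -1.3] M [-0.07  0.31  0.  ] 9.81
False gap xyz 0.2 0.1 -43.8 F [-0.3  0.  -1.3] M [ 0.09  0.26 -0.01] 11.59
```

The blade went in 44 mm without resistance, so the left cassette is the good one. I seat it, release, verify, then do the flag.

```bash
python3 - <<'E'
from h import *
mid=np.array([633.2,110.6,105]); gl=mid+50*Yr
r=ctrl.move_straight(tcp(gl-48*Zg),QG,rate=15,until_force=8); d=tipnow()-gl; print(r,(d@Zg).round(1),np.round(ctrl.current_contact_force(),1))
ctrl.hold(.3)
set_gripper(45); print("open",ctrl.current_opening())
ctrl.move_straight(np.array(ctrl.current_tool_pos())+100*Zg,QG,rate=150)
f=mid-131.5*Xr
ctrl.reach([f[0],f[1],170],down(YAW+np.pi/2)); print(ctrl.current_tool_pos(),f,ctrl.current_t())
C=cam("wrist");im=capture("wrist");save(im,"w6.png");pickle.dump(C,open("c6.pkl","wb"))
h=cv2.cvtColor(im,cv2.COLOR_RGB2HSV);o=cv2.inRange(h,(5,150,100),(18,255,255))
print([(cv2.boundingRect(c),cv2.minAreaRect(c)) for c in cv2.findContours(o,0,2)[0] if cv2.contourArea(c)>30])
print("pred stem top/bottom",proj(C,[f[0],f[1],57]),proj(C,[f[0],f[1],27]))
E
```

```text
True -44.3 [-2.8  0.1  4.7]
open 44.87972584652722
[502.68020182 127.37860686 169.56615482] [502.775778   127.38607506 105.        ] 14.95
[((227, 175, 61, 23), ((257.0, 186.0), (22.0, 60.0), 90.0))]
pred stem top/bottom [256.88547021 190.25163352] [256.81827615 182.08343682]
```

View pics/w6.png

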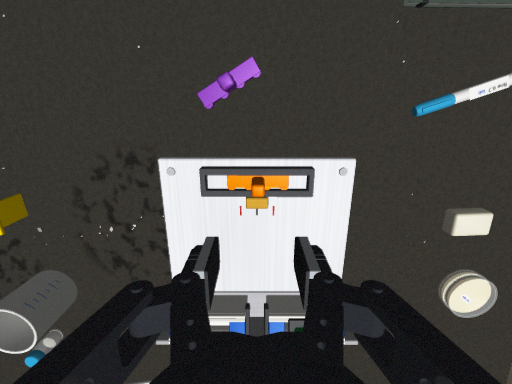

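w6: the stem sits at (258,186), within 1 px of the prediction, and the rack is square to the tool. I grip the stem and slide it left.

```bash
python3 - <<'E'
from h import *
mid=np.array([633.2,110.6,0]); f=mid-131.5*Xr+.8*Yr; q=down(YAW+np.pi/2)
P=lambda y,z:[*(f+y*Yr)[:2],z]
ctrl.move_straight(P(0,70),q,rate=150)
r=ctrl.move_straight(P(0,34),q,rate=60,until_force=10); print(r,ctrl.current_tool_pos())
set_gripper(0,30); print("open",ctrl.current_opening(),np.round(ctrl.current_contact_force(),1))
r=ctrl.move_straight(P(20.5,34),q,rate=30,until_force=25); print(r,np.round(ctrl.current_contact_force(),1),(np.array(ctrl.current_tool_pos())-f)@Yr)
set_gripper(40); ctrl.hold(.2)
ctrl.move_straight(P(20.5,170),q,rate=150)
# look at everything from near the robot
ctrl.reach([*(f-30*Xr)[:2],260],q); C=cam("wrist"); im=capture("wrist"); save(im,"w7.png")
h=cv2.cvtColor(im,cv2.COLOR_RGB2HSV);o=cv2.inRange(h,(5,150,100),(18,255,255))
for c in cv2.findContours(o,0,2)[0]:
    if cv2.contourArea(c)>30:
        u=cv2.minAreaRect(c)[0]; print("orange",u,"rack y",(onz(C,u,40)-f)@Yr)
gl=mid+50*Yr+105*Z; print("collar/handle end pred",proj(C,gl),proj(C,gl+50*Zg),ctrl.current_t())
save(cv2.resize(np.ascontiguousarray(im[80:380,100:420]),(640,600),interpolation=cv2.INTER_CUBIC),"w7c.png")
E
```

```text
False [502.92353519 128.17762342  33.86808939]
open 13.42035752447541 [ 0.5 -0.1  1.2]
False [-0.7 -2.   5.6] 20.632561827300936
orange (270.5, 187.0) rack y 19.812049057773528
collar/handle end pred [292.93818523 293.48526737] [298.82321008 304.68340295] 19.9333
```

View pics/w7c.png

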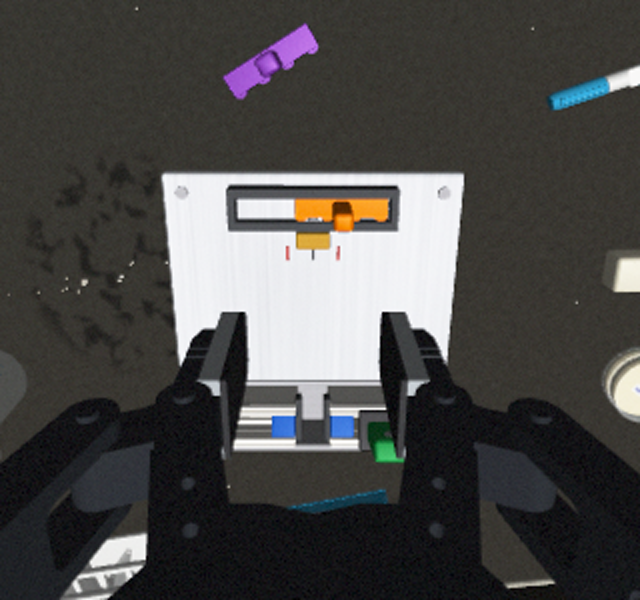

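The picture shows the flag at +20 mm, at its left mark (343,215), and the gauge in the left cassette with its collar on the mouth (382,435). The robot is clear of everything.

```bash
python3 -c "
from cell import ctrl
print(ctrl.hand_in(),ctrl.current_t())"
```

```text
the job is handed in; nothing more can be done
the job is handed in; nothing more can be done
```

The job is handed in: the gauge is fully home (about 44 mm deep) in the left cassette and the orange flag is in the left notch at about +20 mm, after roughly 20 s of robot time; the right cassette was not probed, because the blade met no resistance in the left.

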